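Balance the jar of brass screws with weights

TASK

The jar of brass screws on the one pan of the bench balance should weigh 300 g: check it. Of the three brass weights at the front of the worktop (small 100 g, middle 200 g, large 500 g), stand the small and the middle one, upright and side by side, on the empty pan, so that the beam swings level and stays level once you have let go.

Things in the scene. Friction and masses are not known exactly. Their poses are not given: they have to be found in the camera images.
- small (a point): The 100 g weight, loose: smallest of three upright brass cylinders with a knob on top, standing in a row, in any order, at the front of the worktop, at least 90 mm apart. Body 30 mm in diameter and 25 mm high, knob 19 mm in diameter, 44 mm high in all. The point is its centre, on its axis, 22 mm above its foot. z is its axis.
- middle (a point): The 200 g weight, loose, of the same brass shape: body 40 mm in diameter and 34 mm high, knob 25 mm in diameter, 56 mm high in all. The point is its centre, on its axis, 28 mm above its foot. z is its axis. (The large 500 g weight, 54 mm in diameter and 68 mm high, is not needed. The mitre saw right of the balance is solid and tall: come round in front of it.)
- pan_center (a point): Middle of the upper face of the balance's empty pan, a flat round steel plate 130 mm across without a rim, always level (z up); the jar (63 mm wide, 82 mm high, red lid) stands on the other pan, 210 mm away. It starts at its upper stop, 95 mm above the worktop, and stays there under one weight; level is 85 mm. A push of a few newtons sinks it. Weights may stand anywhere on it.
- beam (a joint): Tilt of the beam of the balance (blue base 250 x 110 mm, red pointer before a white dial 114 mm high between the pans): 0 is level; small plus middle weight bring it to rest within 0.025 of that. -0.1 (start) is the stop with the jar's pan down, +0.1 the stop with the other pan down. Damped, it settles within a second.
Things that resemble listed ones, but are neither listed nor needed, are in the scene too. Leave any green or purple look-alike of the part that bears middle alone.

How it is judged:
By the outcome, as a careful person would: the job done as asked, in the order asked, and still so for the second after the job is handed in, with the robot touching nothing.
It also fails if it takes over 58 s, if anything falls off the work surface, if the arm or the gripper's body presses on something with over 40 N, if the wrist force passes 120 N, or if a joint passes its speed limit or range.

ROBOT

A 6-joint arm with a two-finger parallel gripper is mounted at the origin on a cart in front of the work surface, level with it; the furniture and walls round the work are solid. World frame = base frame: x ahead of the robot, y to its left, z up, the work surface at z = 0. Lengths are in m, angles in rad, forces in N, time in s.
With the tool pointing down it reaches from about 0.225 to 0.875 m from the base axis. Payload 3.4 kg.
Tool frame: the origin (TCP) lies on the mounting face of the last link; the fingertips stand 173 mm ahead of it and the grasp point (between the pads) lies 155 mm ahead of it; z points along the fingers, y is the line along which they close (so a half turn about z gives the same grasp; the last joint's range is limited). The gripper opens to 85 mm and grips with 20 to 120 N. Pads are 22 mm wide; open, the fingers measure 114 mm over their backs; the gripper's body (76 mm by 85 mm) begins 54 mm behind the grasp point. The pads swing forward as they close: fully open they stand 13 mm farther back than shut.
Start: joints at [-1.457, 0.276, 1.505, -0, 1.361, -0.121], TCP at [0.134, -0.559, 0.405] pointing down, gripper open.
Joint ranges: [-2.89, 2.89], [-0.75, 2.08], [0.22, 2.7], [-1.18, 4.32], [0.11, 2.71], [-2.7, 2.7]. Speed limits (rad/s): [2.57, 2.57, 3.14, 3.14, 3.14, 3.14].

INTERFACE

Orientations are given as a unit quaternion [w, x, y, z].
In Python, from bench import arm gives the robot as it stands.
- The arm moves only by the tool drive_tool, never from a script. Its argument "increments" is a list of rows, each an object with "travel": the shift along the tool's x, y, z in cm, a list of three; "angular": the turn, a rotation vector about the tool's x, y, z in degrees, a list of three. In form: [{"travel": [dx, dy, dz], "angular": [rx, ry, rz]}, ...]. A call has 1 to 5 rows; each row shifts and turns the commanded pose from where the row before left it, along the tool's axes as they then stand; what a row does not reach is not made up. A row lasts 1/10 s, in which the tool goes at most 50 mm and 8.59 degrees, less where a joint would pass 70% of its speed; a pose out of reach is approached as far as the arm can. A call with a gripper value outside its range is refused whole. "grip" is the finger opening in cm, from 0 to 8.54, set as the call begins (left out, the last holds). The fingers move at their own pace and stop on an object; "newtons" is the grip in N (left out, the last holds). Time passes only in rows, so rows that do not move let the fingers close. It gives the time, the measured TCP pose, the force, the opening and the grip force at its end, in the units of the state.
- arm.read_state(): the state, without advancing time (a new reading comes with each control period).
- arm.grab_frame(name): name is "side" or "top"; returns a dict with "pixels" (384x512x3 uint8, blue, green, red), "fx", "fy", "cx", "cy" (pixels), "R" (3x3) and "t" (3): a world point X has camera coordinates R X + t. Camera axes: x right, y down, z forward; pixel columns grow to the right and rows downward; lengths in m; the calibration is good to about 2 mm. A picture is of the moment at which its call begins. There is no depth.
- arm.close_job(): hands the job in; it is judged then, once.
The state is a dict: "time": time; "joint_positions": joint angles; "joint_velocities": joint speeds; "tau": joint torques, N m; "tool_pos": TCP position; "eef_rot": TCP orientation; "force": force on the tool from outside, world axes, zero at the start; "moment": the same for the moment, N m; "width": opening from 0.0 (shut) to 1.0 (fully open); "finger_force": force on a finger pad.
Only numpy, scipy, OpenCV 4.12 (cv2) and the standard library are available. Lean on these libraries where they do the work, as an engineer would, in place of code of your own. Each camera call takes 0.05 s, during which the arm holds its last target. There are 200 camera calls.

## Working session

There is one attempt and no reset: what is moved stays moved. The work goes in short steps, Python scripts to look and compute and a tool call to move; the robot and the scene stay as the last step left them, time stands still between calls to the robot, and variables do not carry over. Pictures are saved under pics/ and viewed, at most 10 in all, crops included, and the job is handed in when it is done.

Besides the shell and the picture viewer there is one more tool, called after "Request:" as a command line: name --argument value ..., lists and objects as JSON in quotes. drive_tool: Moves the arm, as the interface text tells. Its arguments: {"type":"object","properties":{"increments":{"type":"array"},"grip":{"type":"number"},"newtons":{"type":"number"}},"required":["increments"]}

```bash
mkdir -p pics; cat > h.py <<'E'
import numpy as np, cv2, pickle
from bench import arm
def snap(n,tag):
    f=arm.grab_frame(n); cv2.imwrite(f'pics/{tag}.png',f['pixels']); pickle.dump(f,open(f'pics/{tag}.pkl','wb')); return f
def ray(f,u,v):
    R=np.array(f['R']);t=np.array(f['t']);d=R.T@np.array([(u-f['cx'])/f['fx'],(v-f['cy'])/f['fy'],1]);return -R.T@t,d
def onz(f,u,v,z):
    c,d=ray(f,u,v);return c+d*(z-c[2])/d[2]
def proj(f,X):
    p=np.array(f['R'])@np.array(X)+np.array(f['t']);return f['fx']*p[0]/p[2]+f['cx'],f['fy']*p[1]/p[2]+f['cy']
E
python3 - <<'E'
from h import *
a=snap('top','t0');b=snap('side','s0')
for f in(a,b): print(np.round(-np.array(f['R']).T@f['t'],3),f['fx'],np.round(f['R'],2).tolist())
cv2.imwrite('pics/t0x.png',cv2.resize(a['pixels'],(800,600),interpolation=2));cv2.imwrite('pics/s0x.png',cv2.resize(b['pixels'],(800,600),interpolation=2))
print(arm.read_state())
E
```

```text
[0.356 0.246 1.001] 418.3822884705738 [[-0.01, -1.0, -0.01], [-0.99, 0.01, -0.15], [0.15, 0.01, -0.99]]
[ 0.303 -0.553  0.434] 420.1289134894196 [[0.97, -0.25, 0.02], [-0.08, -0.39, -0.92], [0.24, 0.89, -0.39]]
{'time': 0.1, 'joint_positions': array([-1.45703215e+00,  2.76575840e-01,  1.50599295e+00, -2.07775049e-05,
        1.36069482e+00, -1.20990635e-01]), 'joint_velocities': array([ 9.33927949e-04, -1.10256392e-03, -1.24943371e-03, -4.82224448e-06,
        2.22817599e-03,  2.22845880e-03]), 'tau': array([ 3.35565701e-04, -4.17699873e+01, -2.46405244e+01, -2.37813911e-04,
        5.85377536e-03, -8.95545696e-06]), 'tool_pos': array([ 0.13372433, -0.55905912,  0.40390623]), 'eef_rot': array([-8.35509364e-04,  9.93118577e-01,  1.17110182e-01, -7.13965305e-06]), 'force': array([-0.71233982,  0.63960465, -0.22877871]), 'moment': array([-0.02239819,  0.00452812,  0.01572038]), 'finger_force': 0.0, 'width': 0.9973249729308732}
```

View pics/t0x.png

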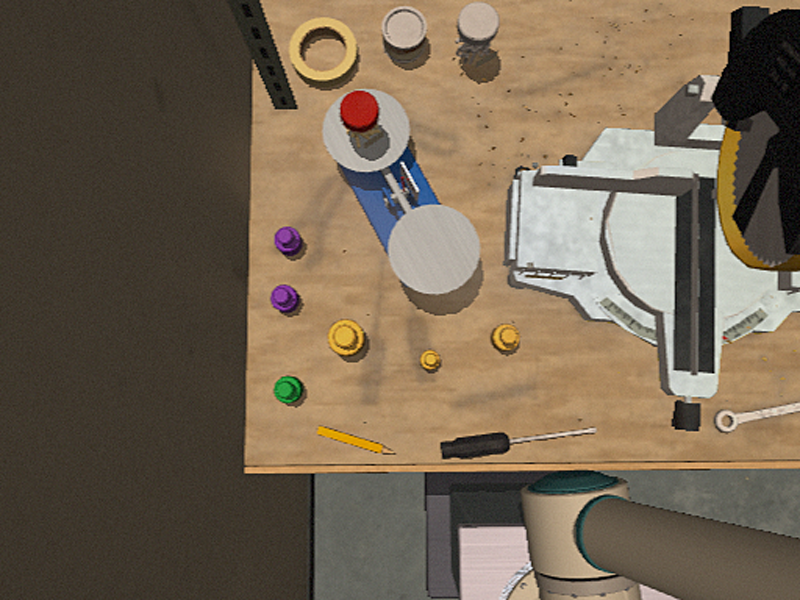

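View pics/s0x.png

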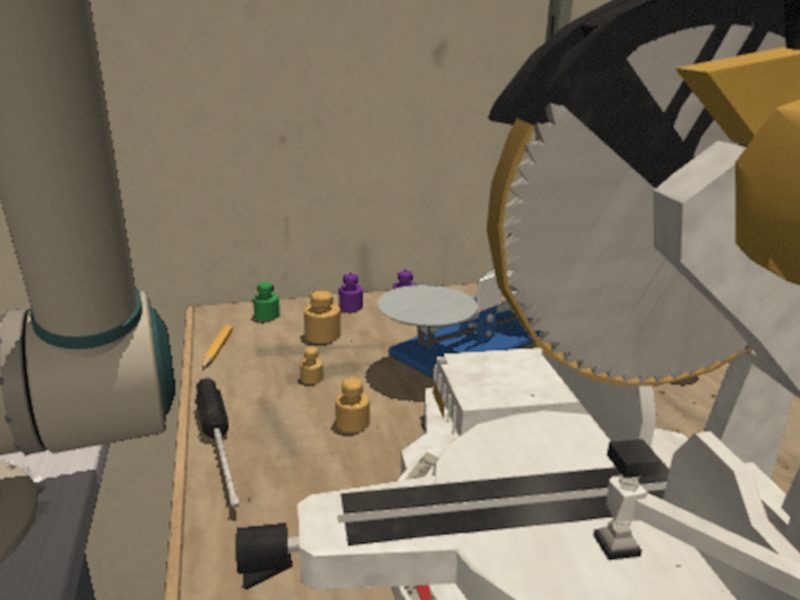

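The top view (enlarged ×1.5625) shows the large weight at (347,338), small at (430,359), middle at (506,337), empty pan at (434,250) and jar lid at (359,110). The mitre saw stands on the right. In the side view the small knob is at (311,353) and the middle knob at (352,388).

```bash
cat > w.py <<'E'
from h import *
E
python3 - <<'E'
from h import *
a=pickle.load(open('pics/t0.pkl','rb'));b=pickle.load(open('pics/s0.pkl','rb'));k=1.5625
for n,u,v,z in[('small',430,357.5,.044),('mid',506,335.5,.056),('large',347,335,.068),('pan',434,250,.095),('jar',359,110,.16),('sawcorner',510,275,.09),('sawarm',662,390,.1),('sawleft',508,200,.1)]:
    P=onz(a,u/k,v/k,z);print(n,P.round(4), 'side px',np.round(np.array(proj(b,P))*k))
im=a['pixels'];c=cv2.resize(im[140:250,195:345],None,fx=5,fy=5,interpolation=2);cv2.imwrite('pics/c0.png',c)
print(arm.read_state()['joint_positions'])
E
```

```text
small [0.3967 0.1967 0.044 ] side px [313. 348.]
mid [0.4265 0.0871 0.056 ] side px [352. 380.]
large [0.429  0.3158 0.068 ] side px [323. 294.]
pan [0.5455 0.1907 0.095 ] side px [427. 304.]
jar [0.7268 0.2922 0.16  ] side px [527. 226.]
sawcorner [0.5092 0.0841 0.09  ] side px [424. 347.]
sawarm [ 0.3469 -0.1138  0.1   ] side px [303. 466.]
sawleft [0.6154 0.0846 0.1   ] side px [510. 330.]
[-1.45703215e+00  2.76575840e-01  1.50599295e+00 -2.07775049e-05
  1.36069482e+00 -1.20990635e-01]
```

View pics/c0.png

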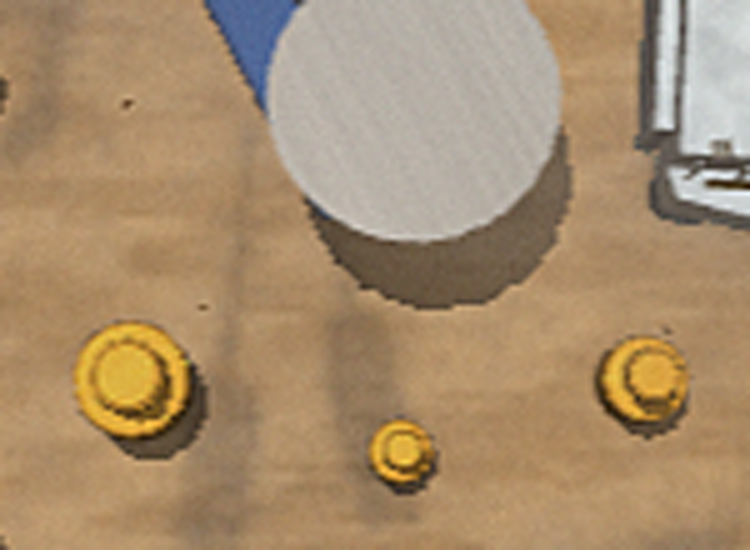

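The crop puts the small knob at (403,450), the middle knob at (655,375) and the pan centre near (414,96). That gives small ≈(0.394,0.197), middle ≈(0.426,0.083) and pan ≈(0.546,0.191). I'll swing round in front of the saw.

Request:
drive_tool --increments '[{"travel":[2,-3.7,0],"angular":[0,0,0]},{"travel":[2,-3.7,0],"angular":[0,0,0]},{"travel":[2,-3.7,0],"angular":[0,0,0]},{"travel":[2,-3.7,0],"angular":[0,0,0]},{"travel":[2,-3.7,0],"angular":[0,0,0]}]' --grip 8.5 --newtons 40

```text
time: 0.6
tool_pos: [0.1881, -0.3542, 0.4043]
eef_rot: [-0.0, 0.993, 0.117, 0.0]
force: [0.4, 1.0, 0.6]
width: 0.997
finger_force: 0.0
```

Request:
drive_tool --increments '[{"travel":[2,-3.7,0],"angular":[0,0,0]},{"travel":[2,-3.7,0],"angular":[0,0,0]},{"travel":[2,-3.7,0],"angular":[0,0,0]},{"travel":[2,-3.7,0],"angular":[0,0,0]},{"travel":[2,-3.7,0],"angular":[0,0,0]}]'

```text
time: 1.1
tool_pos: [0.2419, -0.1511, 0.4045]
eef_rot: [-0.0, 0.993, 0.116, 0.0]
force: [1.9, 0.4, -0.5]
width: 0.994
finger_force: 0.0
```

Request:
drive_tool --increments '[{"travel":[2,-3.7,0],"angular":[0,0,0]},{"travel":[2,-3.7,0],"angular":[0,0,0]},{"travel":[2,-3.7,0],"angular":[0,0,0]},{"travel":[2,-3.7,0],"angular":[0,0,0]},{"travel":[2,-3.7,0],"angular":[0,0,0]}]'

```text
time: 1.6
tool_pos: [0.296, 0.0521, 0.4047]
eef_rot: [0.0, 0.993, 0.117, 0.0]
force: [0.4, -0.5, 0.4]
width: 0.996
finger_force: 0.0
```

Request:
drive_tool --increments '[{"travel":[2.6,-2.35,2.9],"angular":[0,0,0]},{"travel":[2.6,-2.35,2.9],"angular":[0,0,0]},{"travel":[2.6,-2.35,2.9],"angular":[0,0,0]},{"travel":[2.6,-2.35,2.9],"angular":[0,0,0]},{"travel":[2.6,-2.35,2.9],"angular":[0,0,0]}]'

```text
time: 2.1
tool_pos: [0.3958, 0.1963, 0.2583]
eef_rot: [0.0, 0.993, 0.118, -0.0]
force: [0.4, 0.2, 1.4]
width: 0.996
finger_force: 0.0
```

```bash
python3 - <<'E'
from h import *
s=arm.read_state();print(s['tool_pos'],s['joint_positions'].round(2))
a=snap('top','t1');b=snap('side','s1')
A=cv2.resize(a['pixels'][130:280,190:390],(800,600),interpolation=2)
B=cv2.resize(b['pixels'][160:300,110:310],(800,560),interpolation=2)
cv2.imwrite('pics/c1.png',np.hstack([cv2.resize(A,(400,300)),cv2.resize(B,(400,300))]))
cv2.imwrite('pics/c1s.png',B)
E
```

```text
[0.39579832 0.19629905 0.25827738] [ 0.3   0.22  2.   -0.    0.92  1.64]
```

View pics/c1s.png

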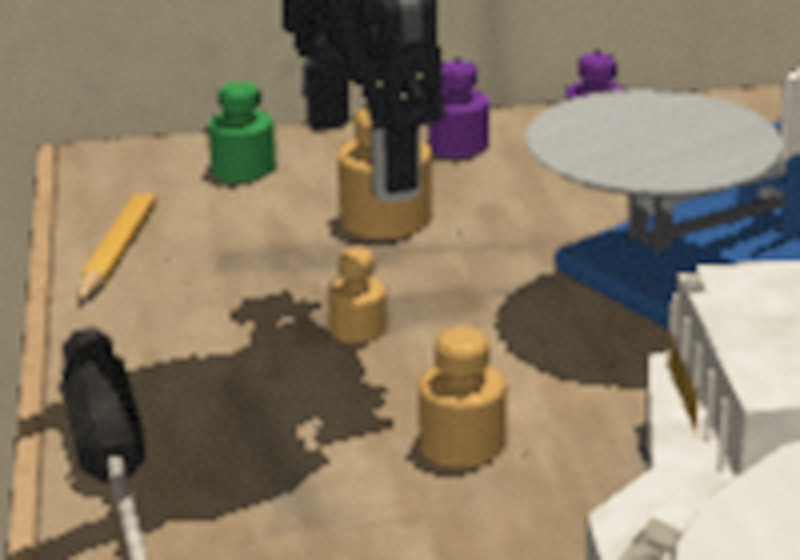

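The side crop shows the small weight at (357,295), where I expected it, and the open fingers centred above it. I'll descend and grip.

Request:
drive_tool --increments '[{"travel":[-0.1,0,2.6],"angular":[0,0,0]},{"travel":[0,0,2.6],"angular":[0,0,0]},{"travel":[0,0,2.6],"angular":[0,0,0]},{"travel":[0,0,0],"angular":[0,0,0]}]'

```text
time: 2.6
tool_pos: [0.3928, 0.1937, 0.1797]
eef_rot: [0.001, 0.993, 0.117, -0.003]
force: [-0.6, -0.3, -0.5]
width: 1.003
finger_force: 0.0
```

Request:
drive_tool --increments '[{"travel":[0,0,0],"angular":[0,0,0]},{"travel":[0,0,0],"angular":[0,0,0]},{"travel":[0,0,0],"angular":[0,0,0]},{"travel":[0,0,0],"angular":[0,0,0]},{"travel":[0,0,0],"angular":[0,0,0]}]' --grip 2

```text
time: 3.1
tool_pos: [0.395, 0.1947, 0.183]
eef_rot: [-0.0, 0.993, 0.117, 0.001]
force: [-1.8, -0.3, 8.4]
width: 0.326
finger_force: 38.9
```

Request:
drive_tool --increments '[{"travel":[0,0,0],"angular":[0,0,0]},{"travel":[0,0,0],"angular":[0,0,0]}]'

```text
time: 3.3
tool_pos: [0.395, 0.1947, 0.183]
eef_rot: [-0.0, 0.993, 0.117, 0.001]
force: [-0.5, -0.4, 7.7]
width: 0.328
finger_force: 38.9
```

The fingertips touch the table once closed, because they swing forward. I'll regrip a little higher.

Request:
drive_tool --increments '[{"travel":[0,0,0],"angular":[0,0,0]},{"travel":[0,0,0],"angular":[0,0,0]},{"travel":[0,0,-0.8],"angular":[0,0,0]},{"travel":[0,0,0],"angular":[0,0,0]}]' --grip 4.5

```text
time: 3.7
tool_pos: [0.3949, 0.1947, 0.1905]
eef_rot: [-0.0, 0.993, 0.117, 0.001]
force: [0.6, 0.0, 0.4]
width: 0.53
finger_force: 0.0
```

Request:
drive_tool --increments '[{"travel":[0,0,0],"angular":[0,0,0]},{"travel":[0,0,0],"angular":[0,0,0]},{"travel":[0,0,0],"angular":[0,0,0]},{"travel":[0,0,0],"angular":[0,0,0]},{"travel":[0,0,0],"angular":[0,0,0]}]' --grip 2

```text
time: 4.2
tool_pos: [0.3947, 0.1947, 0.1902]
eef_rot: [-0.0, 0.993, 0.117, 0.0]
force: [-1.3, -0.7, 6.9]
width: 0.316
finger_force: 38.9
```

Request:
drive_tool --increments '[{"travel":[0,0,-2.0],"angular":[0,0,0]},{"travel":[0,0,-4.0],"angular":[0,0,0]},{"travel":[0,0,-4.0],"angular":[0,0,0]},{"travel":[0,0,-4.0],"angular":[0,0,0]},{"travel":[0,0,0],"angular":[0,0,0]}]'

```text
time: 4.7
tool_pos: [0.3963, 0.1952, 0.3344]
eef_rot: [-0.001, 0.993, 0.117, 0.005]
force: [0.5, 0.3, -0.8]
width: 0.32
finger_force: 39.8
```

```bash
python3 - <<'E'
from h import *
s=arm.read_state();print(s['tool_pos'],s['force'],s['width'])
b=snap('side','s2')
cv2.imwrite('pics/c2.png',cv2.resize(b['pixels'][110:290,130:330],(666,600),interpolation=2))
E
```

```text
[0.3962701  0.19519428 0.33440588] [ 0.47101492  0.26938117 -0.76337554] 0.3202820880532757
```

View pics/c2.png

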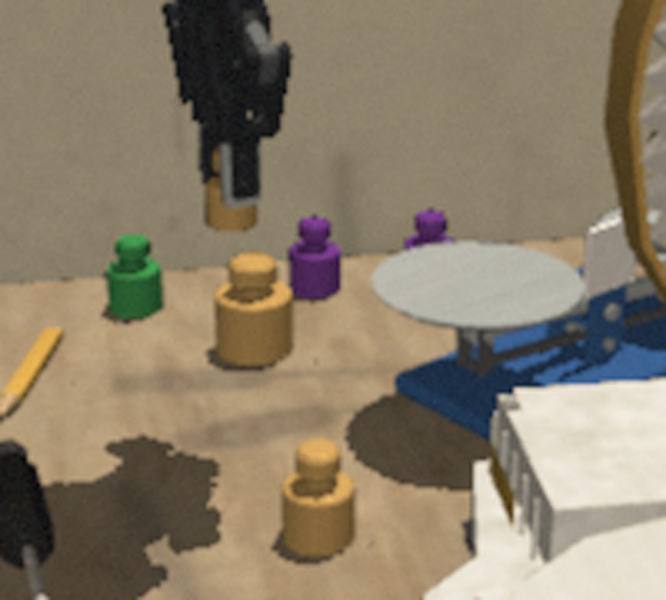

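Held upright with the foot at crop (231,226), a few mm below the fingertips. I'll move it over the far half of the pan.

Request:
drive_tool --increments '[{"travel":[3.46,0.77,0],"angular":[0,0,0]},{"travel":[3.46,0.77,0],"angular":[0,0,0]},{"travel":[3.46,0.77,0],"angular":[0,0,0]},{"travel":[3.46,0.77,0],"angular":[0,0,0]},{"travel":[3.46,0.77,0],"angular":[0,0,0]}]'

```text
time: 5.25
tool_pos: [0.5725, 0.1972, 0.3269]
eef_rot: [0.0, 0.993, 0.117, -0.002]
force: [1.0, 0.1, -0.9]
width: 0.319
finger_force: 39.7
```

Request:
drive_tool --increments '[{"travel":[0,0,2],"angular":[0,0,0]},{"travel":[0,0,1.5],"angular":[0,0,0]},{"travel":[0,0,0],"angular":[0,0,0]},{"travel":[0,0,0],"angular":[0,0,0]}]'

```text
time: 5.65
tool_pos: [0.5712, 0.1973, 0.293]
eef_rot: [0.0, 0.993, 0.117, -0.002]
force: [-0.2, -0.6, -0.5]
width: 0.319
finger_force: 39.7
```

```bash
python3 - <<'E'
from h import *
s=arm.read_state();print(s['tool_pos'],s['force'],s['width'])
b=snap('side','s3');a=snap('top','t3')
cv2.imwrite('pics/c3.png',np.hstack([cv2.resize(b['pixels'][130:250,200:333],(400,360),interpolation=2),cv2.resize(a['pixels'][110:245,220:370],(400,360),interpolation=2)]))
E
```

```text
[0.57124859 0.19727106 0.29296811] [-0.18255026 -0.58157206 -0.48904384] 0.3190094955801759
```

View pics/c3.png

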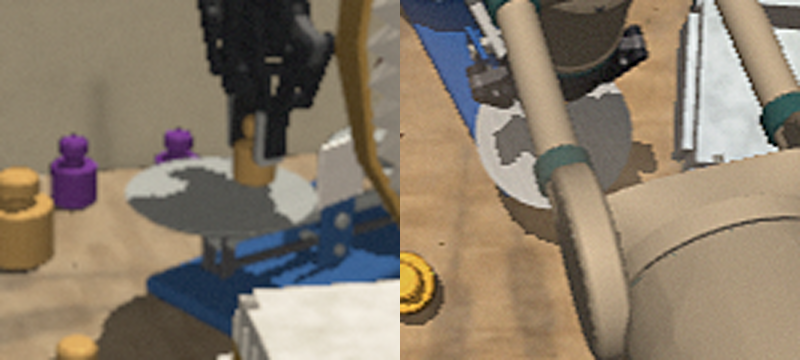

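The weight hovers just above the far half of the pan (side crop foot at (252,185)) and is clear of the white dial at (340,165).

Request:
drive_tool --increments '[{"travel":[0,0,0.6],"angular":[0,0,0]},{"travel":[0,0,0.2],"angular":[0,0,0]},{"travel":[0,0,0],"angular":[0,0,0]}]'

```text
time: 6.05
tool_pos: [0.5715, 0.1974, 0.2866]
eef_rot: [0.0, 0.993, 0.117, -0.0]
force: [-0.7, 0.0, -0.7]
width: 0.317
finger_force: 39.7
```

Request:
drive_tool --increments '[{"travel":[0,0,0.2],"angular":[0,0,0]},{"travel":[0,0,0],"angular":[0,0,0]}]'

```text
time: 6.25
tool_pos: [0.5718, 0.1974, 0.285]
eef_rot: [0.0, 0.993, 0.117, 0.0]
force: [-1.0, -0.6, 1.8]
width: 0.314
finger_force: 40.0
```

Request:
drive_tool --increments '[{"travel":[0,0,0.15],"angular":[0,0,0]},{"travel":[0,0,0],"angular":[0,0,0]}]'

```text
time: 6.45
tool_pos: [0.5717, 0.1974, 0.2833]
eef_rot: [0.0, 0.993, 0.117, 0.0]
force: [-0.3, -0.0, 1.5]
width: 0.317
finger_force: 40.0
```

Contact: the pan floats under about 2 N. I'll release and rise.

Request:
drive_tool --increments '[{"travel":[0,0,0],"angular":[0,0,0]},{"travel":[0,0,0],"angular":[0,0,0]},{"travel":[0,0,0],"angular":[0,0,0]},{"travel":[0,0,-1],"angular":[0,0,0]},{"travel":[0,0,-2],"angular":[0,0,0]}]' --grip 5

```text
time: 6.95
tool_pos: [0.5713, 0.1973, 0.3124]
eef_rot: [0.0, 0.993, 0.117, -0.002]
force: [-0.2, 0.5, 1.1]
width: 0.589
finger_force: 0.0
```

Request:
drive_tool --increments '[{"travel":[0,0,-3],"angular":[0,0,0]},{"travel":[0,0,-3],"angular":[0,0,0]},{"travel":[-3,0,-1],"angular":[0,0,0]},{"travel":[-4,0,0],"angular":[0,0,0]},{"travel":[-4,0,0],"angular":[0,0,0]}]' --grip 8.5

```text
time: 7.45
tool_pos: [0.4639, 0.1716, 0.3843]
eef_rot: [-0.0, 0.993, 0.117, 0.001]
force: [-0.6, -0.3, 0.6]
width: 0.995
finger_force: 0.0
```

```bash
python3 - <<'E'
from h import *
s=arm.read_state();print(s['tool_pos'],s['force'],s['width'])
b=snap('side','s4');a=snap('top','t4')
cv2.imwrite('pics/c4.png',np.hstack([cv2.resize(b['pixels'][150:290,190:333],(400,392),interpolation=2),cv2.resize(a['pixels'][110:245,220:358],(400,392),interpolation=2)]))
E
```

```text
[0.46389541 0.17156065 0.3842969 ] [-0.64437424 -0.26488766  0.55151251] 0.9953595919765533
```

View pics/c4.png

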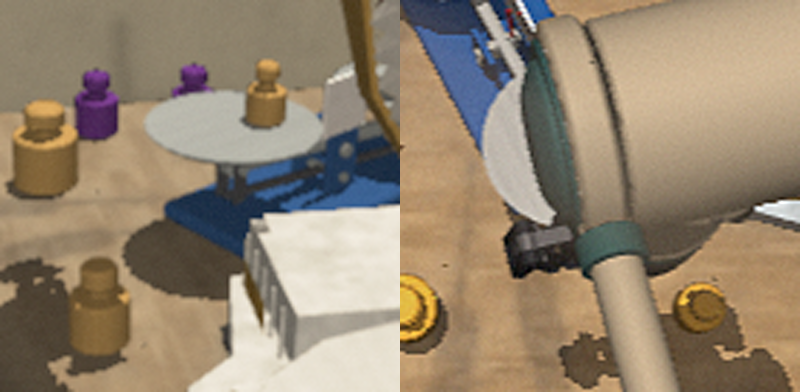

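The small weight stands upright on the far part of the pan (side crop (266,95)), and the middle weight is where I expected it (side (99,315), top (705,308)). Next I'll fetch the middle one.

Request:
drive_tool --increments '[{"travel":[-1.92,2.57,0],"angular":[0,0,0]},{"travel":[-1.92,2.57,1],"angular":[0,0,0]},{"travel":[-1.92,2.57,2],"angular":[0,0,0]},{"travel":[0,0,4],"angular":[0,0,0]},{"travel":[0,0,2],"angular":[0,0,0]}]'

```text
time: 8.05
tool_pos: [0.426, 0.0826, 0.292]
eef_rot: [0.0, 0.993, 0.116, -0.001]
force: [0.4, 0.4, 0.4]
width: 0.998
finger_force: 0.0
```

Request:
drive_tool --increments '[{"travel":[0,0,4],"angular":[0,0,0]},{"travel":[0,0,4],"angular":[0,0,0]},{"travel":[0,0,2],"angular":[0,0,0]},{"travel":[0,0,0],"angular":[0,0,0]}]'

```text
time: 8.45
tool_pos: [0.4262, 0.0833, 0.1913]
eef_rot: [-0.0, 0.993, 0.117, -0.003]
force: [-0.1, 0.3, 0.7]
width: 0.994
finger_force: 0.0
```

Request:
drive_tool --increments '[{"travel":[0,0,0],"angular":[0,0,0]},{"travel":[0,0,0],"angular":[0,0,0]},{"travel":[0,0,0],"angular":[0,0,0]},{"travel":[0,0,0],"angular":[0,0,0]},{"travel":[0,0,0],"angular":[0,0,0]}]' --grip 3

```text
time: 8.95
tool_pos: [0.4274, 0.0836, 0.1948]
eef_rot: [0.0, 0.993, 0.117, 0.002]
force: [0.2, 0.4, 6.2]
width: 0.444
finger_force: 39.5
```

Request:
drive_tool --increments '[{"travel":[0,0,0],"angular":[0,0,0]},{"travel":[0,0,0],"angular":[0,0,0]}]'

```text
time: 9.15
tool_pos: [0.4274, 0.0835, 0.1948]
eef_rot: [0.0, 0.993, 0.117, 0.002]
force: [-0.0, 0.5, 5.9]
width: 0.445
finger_force: 39.5
```

Request:
drive_tool --increments '[{"travel":[0,0,-2.0],"angular":[0,0,0]},{"travel":[0,0,-4.0],"angular":[0,0,0]},{"travel":[0,0,-4.0],"angular":[0,0,0]},{"travel":[0,0,-4.0],"angular":[0,0,0]},{"travel":[0,0,0],"angular":[0,0,0]}]'

```text
time: 9.65
tool_pos: [0.4284, 0.0836, 0.339]
eef_rot: [0.001, 0.993, 0.117, 0.007]
force: [1.2, -0.1, -1.9]
width: 0.444
finger_force: 41.3
```

Request:
drive_tool --increments '[{"travel":[2.87,-1.92,0],"angular":[0,0,0]},{"travel":[2.87,-1.92,0],"angular":[0,0,0]},{"travel":[2.87,-1.92,0],"angular":[0,0,0]},{"travel":[2.87,-1.92,0],"angular":[0,0,0]},{"travel":[0,0,0],"angular":[0,0,0]}]'

```text
time: 10.15
tool_pos: [0.523, 0.1874, 0.3325]
eef_rot: [-0.001, 0.993, 0.118, 0.002]
force: [-0.7, -0.8, -2.3]
width: 0.447
finger_force: 41.3
```

Request:
drive_tool --increments '[{"travel":[0,0,1.5],"angular":[0,0,0]},{"travel":[0,0,1],"angular":[0,0,0]},{"travel":[0,0,0],"angular":[0,0,0]}]'

```text
time: 10.45
tool_pos: [0.5191, 0.1843, 0.3061]
eef_rot: [0.0, 0.993, 0.117, -0.003]
force: [0.1, -0.3, -1.2]
width: 0.442
finger_force: 41.3
```

```bash
python3 - <<'E'
from h import *
s=arm.read_state();print(s['tool_pos'],s['force'],s['width'])
b=snap('side','s5')
cv2.imwrite('pics/c5.png',cv2.resize(b['pixels'][120:250,200:333],(614,600),interpolation=2))
E
```

```text
[0.51906058 0.18426769 0.30607533] [ 0.14677202 -0.25949064 -1.20608918] 0.4420207809565918
```

View pics/c5.png

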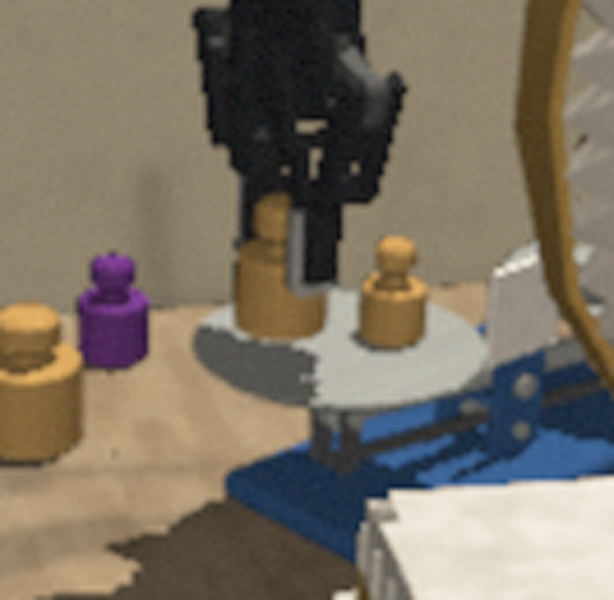

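The middle weight hovers over the near half of the pan at (280,300), with a clear gap to the small one at (393,300). I'll lower it to contact.

Request:
drive_tool --increments '[{"travel":[0,0,1],"angular":[0,0,0]},{"travel":[0,0,0.5],"angular":[0,0,0]},{"travel":[0,0,0.2],"angular":[0,0,0]},{"travel":[0,0,0],"angular":[0,0,0]}]'

```text
time: 10.9
tool_pos: [0.5203, 0.1847, 0.2909]
eef_rot: [0.0, 0.993, 0.117, -0.0]
force: [0.7, 1.1, -2.4]
width: 0.447
finger_force: 41.3
```

Request:
drive_tool --increments '[{"travel":[0,0,0.2],"angular":[0,0,0]},{"travel":[0,0,0],"angular":[0,0,0]},{"travel":[0,0,0],"angular":[0,0,0]}]'

```text
time: 11.2
tool_pos: [0.5206, 0.1848, 0.2895]
eef_rot: [0.0, 0.993, 0.117, 0.0]
force: [0.2, -0.7, -0.9]
width: 0.442
finger_force: 41.4
```

Request:
drive_tool --increments '[{"travel":[0,0,0.3],"angular":[0,0,0]},{"travel":[0,0,0.3],"angular":[0,0,0]},{"travel":[0,0,0.3],"angular":[0,0,0]},{"travel":[0,0,0],"angular":[0,0,0]},{"travel":[0,0,0],"angular":[0,0,0]}]'

```text
time: 11.7
tool_pos: [0.5205, 0.1848, 0.28]
eef_rot: [0.0, 0.993, 0.117, -0.0]
force: [-0.6, -0.8, 1.1]
width: 0.442
finger_force: 41.5
```

Request:
drive_tool --increments '[{"travel":[0,0,0],"angular":[0,0,0]},{"travel":[0,0,0],"angular":[0,0,0]},{"travel":[0,0,0],"angular":[0,0,0]},{"travel":[0,0,-1],"angular":[0,0,0]},{"travel":[0,0,-2],"angular":[0,0,0]}]' --grip 6

```text
time: 12.2
tool_pos: [0.5199, 0.1847, 0.3097]
eef_rot: [0.0, 0.993, 0.117, -0.002]
force: [0.2, -0.5, 0.2]
width: 0.704
finger_force: 0.0
```

Request:
drive_tool --increments '[{"travel":[0,0,-3],"angular":[0,0,0]},{"travel":[0,0,-3],"angular":[0,0,0]},{"travel":[-3,0,-2],"angular":[0,0,0]},{"travel":[-4,0,0],"angular":[0,0,0]},{"travel":[-4,0,0],"angular":[0,0,0]}]'

```text
time: 12.7
tool_pos: [0.4127, 0.159, 0.3916]
eef_rot: [-0.0, 0.993, 0.117, 0.001]
force: [-0.0, -0.3, -0.4]
width: 0.705
finger_force: 0.0
```

Request:
drive_tool --increments '[{"travel":[0,0,0],"angular":[0,0,0]},{"travel":[0,0,0],"angular":[0,0,0]},{"travel":[0,0,0],"angular":[0,0,0]},{"travel":[0,0,0],"angular":[0,0,0]},{"travel":[0,0,0],"angular":[0,0,0]}]'

```text
time: 13.2
tool_pos: [0.4145, 0.1594, 0.39]
eef_rot: [0.0, 0.993, 0.117, -0.0]
force: [0.1, -0.3, 0.1]
width: 0.701
finger_force: 0.0
```

```bash
python3 - <<'E'
from h import *
s=arm.read_state();print(s['tool_pos'],s['force'],s['width'])
b=snap('side','s6')
cv2.imwrite('pics/c6.png',cv2.resize(b['pixels'][120:250,200:350],(692,600),interpolation=2))
for z in(.095,.085,.075):print(z,[np.round((np.array(proj(b,(.546-.065*c,.191-.065*s,z)))-[200,120])*4.615) for c,s in((.24,.97),(.97,-.24))])
E
```

```text
[0.41448825 0.15941235 0.39002716] [ 0.13752522 -0.25228182  0.13033869] 0.7013008268154558
0.095 [array([347., 407.]), array([190., 342.])]
0.085 [array([346., 429.]), array([190., 363.])]
0.075 [array([345., 451.]), array([190., 383.])]
```

View pics/c6.png

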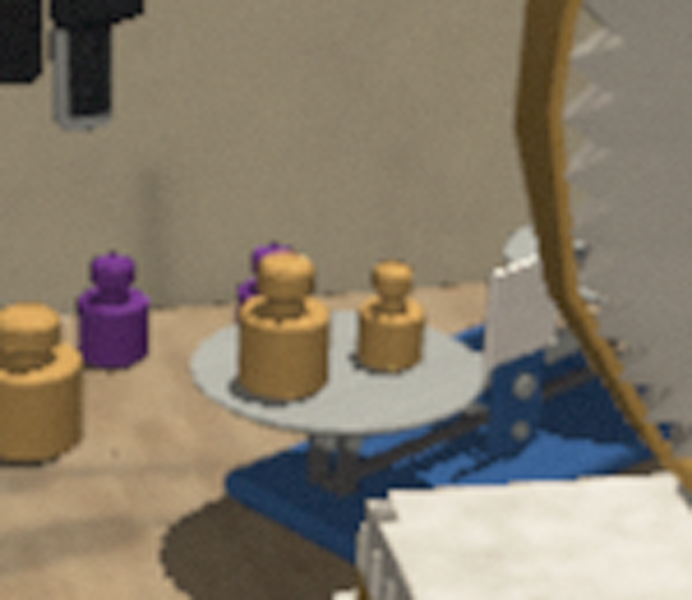

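Both weights stand upright side by side at (285,325) and (392,315). The pan edges at (190,365) and (345,427) match the 85 mm level height, and the gripper is well clear, so I'm handing in.

```bash
python3 -c "
from bench import arm
print(arm.close_job())"
```

```text
the job is handed in; nothing more can be done
None
```

The 100 g and 200 g weights stand upright side by side on the empty pan and the last picture shows the beam level with the arm clear, so the jar weighs about 300 g; the job was handed in at about 13 s, with no verdict returned.

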